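# Shelve donated goods by height in a two-tier rack

### The arm

A 6-joint arm with a two-finger parallel gripper is mounted at the origin on the work surface. World frame = base frame: x ahead of the robot, y to its left, z up, the work surface at z = 0. Lengths are in mm, angles in rad, forces in N, time in s.
With the tool pointing down it reaches from about 350 to 875 mm from the base axis. Payload 4.2 kg.
Tool frame: the origin (TCP) lies between the finger pads; the fingertips stand 14 mm ahead of it and the grasp point (between the pads) lies 5 mm behind it; z points along the fingers, y is the line along which they close (so a half turn about z gives the same grasp; the last joint's range is limited). The gripper opens to 85 mm and grips with 20 to 120 N. Pads are 22 mm wide; open, the fingers measure 114 mm over their backs; the gripper's body (76 mm by 85 mm) begins 54 mm behind the grasp point. The pads swing forward as they close: fully open they stand 13 mm farther back than shut.
Start: joints at [1.522, 0.385, 0.008, 0, -1.194, -0.259], TCP at [189.319, 595.615, 245.312] pointing down, gripper open.
Joint ranges: [-3.14, 3.14], [-1.21, 2.06], [-1.07, 1.41], [-3.16, 2.05], [-2.99, -0.16], [-3.1, 3.1]. Speed limits (rad/s): [2.79, 2.79, 3.14, 3.14, 3.14, 3.14].

### API

Orientations are given as a unit quaternion [x, y, z, w].
In Python, from bench import * gives the robot as it stands.
- The arm moves only by the tool carry_out, never from a script. Its argument "motion" is a list of rows, each a list of 7 numbers: the turn, a rotation vector about the tool's x, y, z in rad, then the shift along the tool's x, y, z in mm, then the opening, from -1 (shut) to 1 (fully open), so that 0 is half open. A call has 1 to 5 rows; each row is the pose to reach, as a shift and turn from the pose commanded when the call began, along the tool's axes at that moment; what a row does not reach only later rows make up. A row lasts 1/8 s, in which the tool goes at most 62.5 mm and 10.7 degrees, less where a joint would pass 70% of its speed; a pose out of reach is approached as far as the arm can. A call with a gripper value outside its range is refused whole. The fingers move at their own pace and stop on an object; the grip force is fixed at half the most. Time passes only in rows, so rows that repeat a pose let the fingers close. It gives the time, the measured TCP pose, the force, the opening and the grip force at its end, in the units of the state.
- read_state(): the state, without advancing time (a new reading comes with each control period).
- get_image(name): name is "scene" or "side" or "wrist"; returns a dict with "color" (384x512x3 uint8, blue, green, red), "mtx" (3x3 intrinsics, pixels), "position" and "orientation" of the camera in the world. Camera axes: x right, y down, z forward; pixel columns grow to the right and rows downward; lengths in mm; the calibration is good to about 2 mm. A picture is of the moment at which its call begins. There is no depth.
- job_done(): hands the job in; it is judged then, once.
The state is a dict: "clock": time; "joints": joint angles; "joint_vel": joint speeds; "joint_efforts": joint torques, N m; "position": TCP position; "ee_rot": TCP orientation; "contact_force": force on the tool from outside, world axes, zero at the start; "wrist_torque": the same for the moment, N m; "gripper_width": finger opening in mm; "grasp_force": force on a finger pad.
Only numpy, scipy, OpenCV 4.12 (cv2) and the standard library are available. Lean on these libraries where they do the work, as an engineer would, in place of code of your own. Each camera call takes 0.05 s, during which the arm holds its last target. There are 200 camera calls.

### The job

Put the two loose goods away in the white two-tier rack, each in the tier whose height suits it: slide the wide flat carton along the table into the low bottom tier until it meets the stop, and stand the tall canister upright on the upper deck, slid straight back beside the jar, over the rubber mat, until no part of it sticks out from under the roof. Keep the canister upright throughout and leave the jar, the spray bottle and the small white box where they are.

Things in the scene. Friction and masses are not known exactly. Their poses are not given: they have to be found in the camera images.
- rack: White steel two-tier rack of sheet and bars, fixed to the table, 188 deep (x) x 192 wide (y) x 208 high, mm. Origin on the table, mid-width; open front at x = -100, back at x = 88; +x points into the rack, z up; yaw varies. The solid upper deck covers all of it: underside z = 72, top z = 78. Tiers: see low_mouth and roof_edge (axes parallel to the rack's; numbers there are in this rack frame, mm).
- low_mouth (a point): Mouth of the lower tier: on the table, mid-width, at rack x = -100. The table is the tier's floor. Side rails (30 mm high, 4 thick) have inner faces at y = -92 and +92; 72 mm clear height below the deck; a 30 mm high stop plate has its face at x = -15. The deck's front edge is straight above this point.
- roof_edge (a point): On the upper deck's top (z = 78), mid-width, at rack x = 0, straight below the roof's front edge. From x = -100 to 0 the deck is an open landing without sides or roof. From x = 0 to the back bars' face at x = 85 it has a roof of bars 30 mm apart: underside z = 203 (125 mm clear), top z = 208; side posts and bars have inner faces at y = -92 and +92.
- carton: Closed flat brown cardboard carton with a paper tape band, 90 (its x) x 160 (its y) x 58 mm high, 0.3 to 0.65 kg, too wide to grip from above. Lies on the table before the rack, x roughly along the rack's x, usually off to one side of the mouth. Origin: centre of its underside. Against the stop its origin is at rack x = -60 mm and its front stands 5 mm out of the mouth.
- canister: Upright white plastic canister 76 (its x) x 60 (its y) x 92 mm, 0.3 to 0.55 kg; on top a carrying handle along x and a grey cap (26 mm wide), up to 110 mm high. Stands left or right of the carton. Origin: centre of underside. Goes in with its 76 mm side along the rack's x, either end first: origin at rack x = 38 mm when level with the roof's edge, 47 mm against the back bars.
- mat: Thin black rubber mat, 70 (x) x 56 (y) x 1 mm, on the upper deck under the roof, marking the free place; it does not hinder sliding. Centred at x = 50, y = +45 or -45 mm in the rack's frame, same yaw as the rack. Origin: centre of its underside.
- jar: Amber glass jar with a steel lid and a paper label, 58 mm in diameter and 105 mm high, standing loose under the roof of the upper tier at x = 50 mm in the rack's frame, on the other side (y = -45 or +45 mm) from the mat. Leave it alone. Origin: centre of its underside.
- spray: Grey spray bottle with a black trigger head, 68 mm in diameter and 178 mm high, standing loose on the table on the other side of the carton from the canister. Leave it alone. Origin: centre of its underside.
- smallbox: Small white box, 60 mm by 90 mm by 50 mm high, loose on the table to the left (+y) of the rack. Leave it alone. Origin: centre of its underside.

How it is judged (in metres and radians):
At the end, for the whole second after the job is handed in: Carton flat and square in the lower tier, at most 9 mm short of the stop. Canister upright on the upper deck, within 22 mm of the mat's centre line and 0.25 rad of square, at most 5 mm out from under the roof. Both at rest; jar, spray bottle and small box within 20 mm of their places (x of carton in the frame of rack between -0.069 and -0.05 m and height (world z) of carton below 0.01 m and angle between each of carton, canister's own z axis and vertical below 0.08 rad and angle between the x axis of carton and the x axis of rack, either way round below 0.15 rad and y of carton in the frame of rack between -0.02 and 0.02 m and linear speed of each of carton, canister below 0.02 m/s and x of canister in the frame of rack between 0.033 and 0.055 m and z of canister in the frame of rack between 0.07 and 0.088 m and angle between the x axis of canister and the x axis of rack, either way round below 0.25 rad and y of canister in the frame of mat between -0.022 and 0.022 m); the robot touches nothing.
It fails at once if the jar in the rack is moved by more than 20 mm or tipped (distance of jar from where it was at the start of the episode above 0.02 m or angle between jar's own z axis and vertical above 0.3 rad).
It fails at once if the spray bottle is moved by more than 20 mm or tipped (distance of spray from where it was at the start of the episode above 0.02 m or angle between spray's own z axis and vertical above 0.3 rad).
It fails at once if the small white box is moved by more than 20 mm (distance of smallbox from where it was at the start of the episode above 0.02 m).
It fails at once if the canister is tipped by more than 0.6 rad (angle between canister's own z axis and vertical above 0.6 rad).
It also fails if it takes over 72 s, if anything falls off the work surface, if the arm or the gripper's body presses on something with over 40 N, if the wrist force passes 120 N, or if a joint passes its speed limit or range.

## Working session

There is one attempt and no reset: what is moved stays moved. The work goes in short steps, Python scripts to look and compute and a tool call to move; the robot and the scene stay as the last step left them, time stands still between calls to the robot, and variables do not carry over. Pictures are saved under pics/ and viewed, at most 10 in all, crops included, and the job is handed in when it is done.

Besides the shell and the picture viewer there is one more tool, called as name(argument=value, ...), one argument or row to a line, values as JSON. carry_out: Moves the arm, as the interface text tells. Its arguments: {"type":"object","properties":{"motion":{"type":"array"}},"required":["motion"]}

```bash
mkdir -p pics; ls; python3 - <<'E'
from bench import *
import cv2,json
for n in ("scene","side"):
    d=get_image(n); cv2.imwrite(f"pics/{n}0.png",d["color"])
    print(n,d["mtx"],d["position"],d["orientation"])
    import pickle; pickle.dump(d,open(f"{n}0.pkl","wb"))
print(read_state())
E
```

```text
pics
scene [[484.16748131   0.         258.10932592]
 [  0.         484.16748131 185.3755692 ]
 [  0.           0.           1.        ]] [1338.31990118 -216.58931474  847.35111919] [ 0.73300946  0.55650011 -0.23203228 -0.31490598]
side [[480.80190938   0.         259.17607069]
 [  0.         480.80190938 192.3773596 ]
 [  0.           0.           1.        ]] [426.20776517 773.26836469 931.54492524] [-0.09660872  0.92783478 -0.35739744  0.04534801]
{'clock': 0.1, 'joints': array([ 1.52159622e+00,  3.85440900e-01,  6.77801852e-03, -4.30856772e-04,
       -1.19399481e+00, -2.58610866e-01]), 'joint_vel': array([ 0.00018513, -0.00152061,  0.0008791 ,  0.00293509,  0.00010629,
        0.00060873]), 'joint_efforts': array([-6.88872660e-04, -3.93322921e+01,  1.88929063e+01,  4.19795260e+00,
       -2.60920482e-03,  8.98526693e-07]), 'position': array([189.18568942, 595.16624504, 244.36103525]), 'ee_rot': array([ 9.88167279e-01, -1.53377061e-01, -1.01875463e-04,  9.46511779e-04]), 'contact_force': array([-0.19310687,  0.09820543, -0.55142721]), 'wrist_torque': array([-0.01028965,  0.01461525, -0.00325041]), 'grasp_force': 0.0, 'gripper_width': 85.40697778663856}
```

View pics/scene0.png

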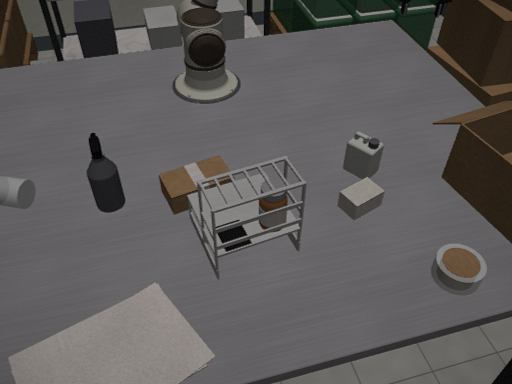

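View pics/side0.png

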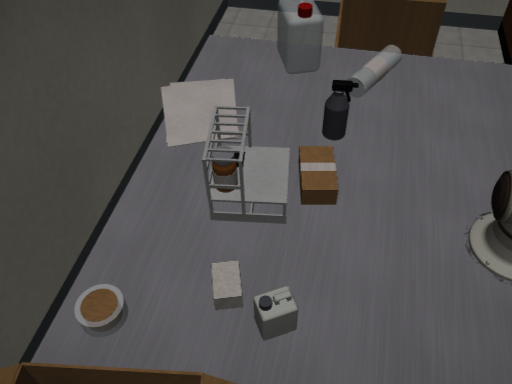

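The scene view shows the rack (200–300, 165–260), carton (197,183), spray (105,185), canister (363,155), white box (361,197), and the mat at the left side of the rack with the jar at the right. The side view shows the same things. I'll enlarge both to pick pixels accurately.

```bash
cat > h.py <<'E'
import numpy as np,pickle,cv2
from scipy.spatial.transform import Rotation as R
from scipy.optimize import least_squares
def cam(n): return pickle.load(open(n+".pkl","rb"))
def proj(d,P):
    P=np.atleast_2d(P); c=R.from_quat(d["orientation"]).inv().apply(P-d["position"])
    p=c@d["mtx"].T; return p[:,:2]/p[:,2:]
def ray(d,uv):
    v=np.linalg.inv(d["mtx"])@np.array([*uv,1.]); return d["position"],R.from_quat(d["orientation"]).apply(v/np.linalg.norm(v))
def at_z(d,uv,z):
    o,v=ray(d,uv); return o+v*(z-o[2])/v[2]
def tri(pairs):
    A=np.zeros((3,3));b=np.zeros(3)
    for d,uv in pairs:
        o,v=ray(d,uv);M=np.eye(3)-np.outer(v,v);A+=M;b+=M@o
    return np.linalg.solve(A,b)
E
python3 - <<'E'
from h import *
def crop(n,x,y,w,h,k,o):
    im=cam(n)["color"][y:y+h,x:x+w]; im=cv2.convertScaleAbs(im,alpha=1.5,beta=15)
    im=cv2.resize(im,None,fx=k,fy=k,interpolation=cv2.INTER_CUBIC)
    for g in range((x//20+1)*20,x+w,20):
        cv2.putText(im,str(g),((g-x)*k,8),0,.3,(0,255,255)); cv2.line(im,((g-x)*k,10),((g-x)*k,14),(0,255,255))
    for g in range((y//20+1)*20,y+h,20):
        cv2.putText(im,str(g),(0,(g-y)*k),0,.3,(0,255,255)); cv2.line(im,(20,(g-y)*k),(24,(g-y)*k),(0,255,255))
    cv2.imwrite(o,im)
crop("scene0",150,125,240,145,3,"pics/sc.png"); crop("side0",190,75,170,200,3,"pics/si.png")
for n in("scene0","side0"): print(proj(cam(n),[[189,595,245],[0,0,0],[189,595,400]]))
E
```

```text
[[420.15028225  15.18130327]
 [206.5720353   84.04520457]
 [434.49296396 -41.80492876]]
[[487.79603278 491.95192075]
 [511.91136582 246.50758366]
 [540.78827207 458.82716006]]
```

View pics/sc.png

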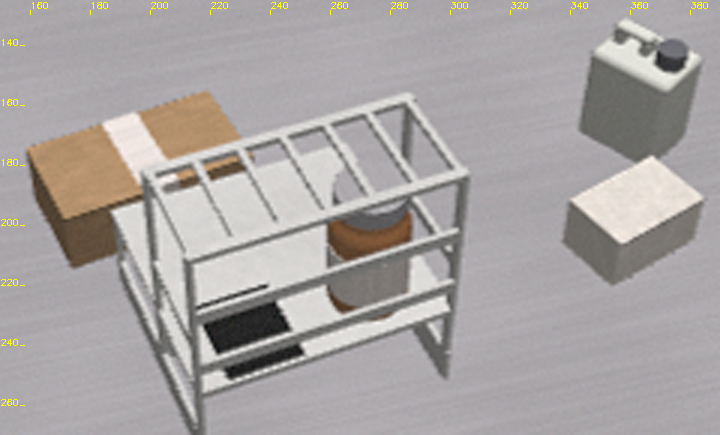

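View pics/si.png

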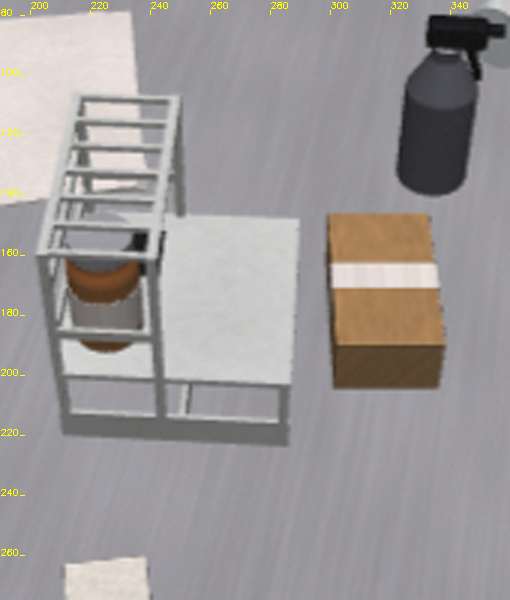

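Scene crop: roof corners at crop (147,174),(409,97),(190,258),(466,173), carton top corners (27,150),(209,92),(66,218). Side crop: roof (162,254),(40,254),(75,97),(180,97), deck front (291,383),(299,219), carton top (329,214),(430,214),(443,346),(334,346). I'll fit poses, with height left free as a check.

```bash
cat > fit.py <<'E'
from h import *
S,D=cam("scene0"),cam("side0")
sc=lambda u,v:(S,(150+u/3,125+v/3)); si=lambda u,v:(D,(190+u/3,75+v/3))
def fit(obs,x0):
    def place(p,q): return R.from_euler("z",p[2]).apply(q)+[p[0],p[1],p[3]]
    f=lambda p:np.concatenate([proj(d,place(p,q))[0]-uv for (d,uv),q in obs])
    r=least_squares(f,x0,x_scale=[100,100,.3,50],loss="soft_l1"); print("x,y,yaw,z",np.round(r.x,3)," res",np.round(r.fun,1).tolist()); return r.x
rack=[(sc(147,174),(0,-96,208)),(sc(409,97),(0,96,208)),(sc(190,258),(88,-96,208)),(sc(466,173),(88,96,208)),(sc(113,212),(-100,-96,78)),
 (si(162,254),(0,96,208)),(si(40,254),(88,96,208)),(si(75,97),(88,-96,208)),(si(180,97),(0,-96,208)),(si(291,383),(-100,96,78)),(si(299,219),(-100,-96,78)),(si(288,445),(-100,96,0)),(si(62,433),(88,96,0))]
cart=[(sc(27,150),(-45,-80,58)),(sc(209,92),(-45,80,58)),(sc(66,218),(45,-80,58)),(sc(75,268),(45,-80,0)),
 (si(329,214),(45,-80,58)),(si(430,214),(-45,-80,58)),(si(443,346),(-45,80,58)),(si(334,346),(45,80,58)),(si(334,388),(45,80,0)),(si(439,388),(-45,80,0))]
if __name__=="__main__":
    r=fit(rack,[600,0,0,0]); c=fit(cart,[400,0,0,0])
    e=R.from_euler("z",-r[2]).apply([*(c[:2]-r[:2]),0]); print("carton in rack",e,c[2]-r[2])
    print("spray base~",at_z(D,(334,135),0),at_z(S,(109,205),0), "spray top", tri([(S,(94,137)),(D,(342,83))]))
    print("smallbox top sc",[np.round(at_z(S,(150+u/3,125+v/3),50)) for u,v in((570,200),(652,156),(703,200),(623,244))])
    print("can cap",tri([sc(672,45),(D,(265,301))]))
    im=D["color"][245:345,200:310]; im=cv2.resize(cv2.convertScaleAbs(im,alpha=1.6,beta=15),None,fx=5,fy=5,interpolation=2); cv2.imwrite("pics/can.png",im)
E
python3 fit.py
```

```text
x,y,yaw,z [ 6.4397e+02 -4.4252e+01  1.4500e-01 -3.0290e+00]  res [-2.2, -1.5, -0.2, -1.6, -0.7, 1.3, 1.2, 0.3, -0.9, -0.2, -1.1, 2.2, -0.7, 0.7, -0.8, -1.5, 0.1, -0.4, 0.3, 0.4, -0.2, -0.1, 0.5, 0.4, 0.5, 1.1]
x,y,yaw,z [ 4.77516e+02 -1.17042e+02  1.96000e-01 -2.99300e+00]  res [-0.1, -1.0, 0.1, -0.8, -0.4, 0.1, -0.6, 0.6, -0.4, -0.1, -0.5, -0.1, 0.7, -0.2, 0.5, -0.2, -0.7, 1.1, -0.4, 1.2]
carton in rack [-175.20803554  -48.03608733    0.        ] 0.051507061770792256
spray base~ [ 452.43392832 -314.94938707    0.        ] [ 4.66218774e+02 -3.33531082e+02  1.13686838e-13] spray top [ 446.2264337  -323.01686254  183.33771898]
smallbox top sc [array([616., 197.,  50.]), array([586., 281.,  50.]), array([643., 298.,  50.]), array([671., 217.,  50.])]
can cap [525.11475445 317.57681623 108.64183492]
```

View pics/can.png

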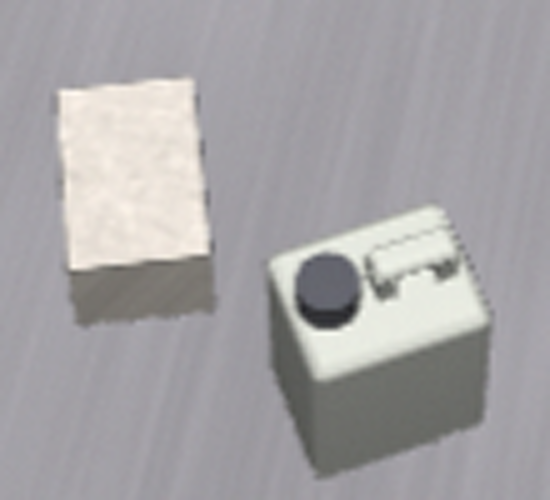

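The crop shows the small box top and the canister, whose cap is at its +x end and whose long edge runs (268,262)→(440,207). Next: fit the canister, and plan the sideways carton push.

```bash
cat > plan.py <<'E'
from fit import *
from bench import *
RK=np.array([643.97,-44.25]); YAW=0.145
def w(x,y,z): return np.append(RK,0)+R.from_euler("z",YAW).apply([x,y,z])
def inrack(p): return R.from_euler("z",-YAW).apply(np.asarray(p)-np.append(RK,0))
def tool(head,pitch=0.):
    # tool x heading `head` (world yaw), z down; pitch leans fingers forward along heading
    M=np.array([[1,0,0],[0,-1,0],[0,0,-1.]]); return R.from_euler("z",head)*R.from_euler("y",-pitch)*R.from_matrix(M)
def plan(p,Rt):
    s=read_state(); R0=R.from_quat(s["ee_rot"])
    print("turn",np.round((R0.inv()*Rt).as_rotvec(),3),"shift",np.round(R0.inv().apply(np.asarray(p)-s["position"]),1),"| target",np.round(p,1),"F",np.round(s["contact_force"],1),"q",np.round(s["joints"],2))
def where():
    s=read_state(); a=R.from_quat(s["ee_rot"]).as_matrix(); print("TCP in rack",np.round(inrack(s["position"]),1),"toolx",np.round(a[:,0],3),"toolz",np.round(a[:,2],3),"F",np.round(s["contact_force"],1),"w",round(s["gripper_width"],1),"t",s["clock"])
E
python3 - <<'E'
from plan import *
k=lambda u,v:(D,(200+u/5,245+v/5))
can=[(k(268,262),(38,-30,92)),(k(440,207),(-38,-30,92)),(k(492,318),(-38,30,92)),(k(322,381),(38,30,92)),(k(322,478),(38,30,0)),(k(482,418),(-38,30,0)),
 (sc(593,50),(-38,-30,92)),(sc(665,92),(38,-30,92)),(sc(702,60),(38,30,92)),(sc(582,128),(-38,-30,0)),(sc(690,135),(38,30,0))]
c=fit(can,[510,300,.4,0])
print("spray in rack",inrack([452,-323,0]))
plan(w(-175,-155,200),tool(YAW-np.pi/2))
E
```

```text
x,y,yaw,z [506.737 306.226   0.572  -2.218]  res [-1.1, -1.8, -0.1, -2.8, 1.6, 0.1, -1.1, 0.5, -0.7, 2.4, 1.5, 2.0, -1.5, 0.0, 0.8, -0.7, 1.3, -1.7, -2.6, 1.4, -1.5, 0.7]
spray in rack [-230.23271353 -248.08655953    0.        ]
turn [ 2.000e-03 -1.000e-03  1.118e+00] shift [537.7 687.3  45.7] | target [ 493.2 -222.9  200. ] F [-0.2  0.1 -0.6] q [ 1.52  0.39  0.01 -0.   -1.19 -0.26]
```

carry_out(
  motion=[
    [0, 0, 0, 38, 49, 0, 1],
    [0, 0, 0, 76, 98, 0, 1],
    [0, 0, 0, 114, 147, 0, 0.2],
    [0, 0, 0, 152, 196, 0, 0.2],
    [0, 0, 0, 190, 245, 0, 0.2],
  ],
)

```text
clock: 0.72
position: [296.3, 302.4, 245.1]
ee_rot: [0.988, -0.153, -0.0, 0.0]
contact_force: [1.5, -0.2, 0.7]
gripper_width: 51.5
grasp_force: 0.0
```

carry_out(
  motion=[
    [0, 0, 0, 38, 49, 0, 0.2],
    [0, 0, 0, 76, 98, 0, 0.2],
    [0, 0, 0, 114, 147, 0, 0.2],
    [0, 0, 0, 152, 196, 0, 0.2],
    [0, 0, 0, 190, 245, 0, 0.2],
  ],
)

```text
clock: 1.35
position: [403.1, 11.5, 245.5]
ee_rot: [0.988, -0.153, 0.0, -0.0]
contact_force: [1.3, 0.1, 0.4]
gripper_width: 51.0
grasp_force: 0.0
```

carry_out(
  motion=[
    [0, 0, 0.18, 38, 49, 0, 0.2],
    [0, 0, 0.36, 76, 98, 0, 0.2],
    [0, 0, 0.54, 114, 147, 0, 0.2],
    [0, 0, 0.72, 152, 190, 0, 0.2],
    [0, 0, 0.9, 158, 197, 0, 0.2],
  ],
)

```text
clock: 1.98
position: [494.3, -225.1, 243.9]
ee_rot: [0.82, -0.572, -0.001, 0.0]
contact_force: [-0.1, 0.5, -1.0]
gripper_width: 50.9
grasp_force: 0.0
```

```bash
python3 - <<'E'
from plan import *
where(); plan(w(-175,-155,200),tool(YAW-np.pi/2))
E
```

```text
TCP in rack [-174.2 -157.3  243.9] toolx [ 0.345 -0.939 -0.001] toolz [-0.002  0.    -1.   ] F [-0.1  0.5 -1. ] w 50.9 t 1.975
turn [0.002 0.001 0.208] shift [-2.4  0.2 43.9] | target [ 493.2 -222.9  200. ] F [-0.1  0.5 -1. ] q [-0.13  0.25 -0.19  0.   -1.13  0.48]
```

carry_out(
  motion=[
    [0, 0, 0.1, -1, 0, 30, 0.2],
    [0, 0, 0.208, -2, 0, 70, 0.2],
    [0, 0, 0.208, -2, 0, 110, 0.2],
    [0, 0, 0.208, -2, 0, 150, 0.2],
    [0, 0, 0.208, -2, 0, 170, 0.2],
  ],
)

```text
clock: 2.6
position: [491.5, -219.9, 72.7]
ee_rot: [0.76, -0.65, -0.002, 0.001]
contact_force: [0.0, -0.3, 0.1]
gripper_width: 51.2
grasp_force: 0.0
```

carry_out(
  motion=[
    [0, 0, 0, 0, 0, 15, 0.2],
    [0, 0, 0, 0, 0, 30, 0.2],
    [0, 0, 0, 0, 0, 44, 0.2],
    [0, 0, 0, 0, 0, 44, 0.2],
    [0, 0, 0, 0, 0, 44, 0.2],
  ],
)

```text
clock: 3.22
position: [493.6, -220.3, 31.8]
ee_rot: [0.76, -0.65, 0.0, -0.0]
contact_force: [-0.7, 0.5, -0.9]
gripper_width: 51.2
grasp_force: 0.0
```

```bash
python3 - <<'E'
from plan import *
where()
d=get_image("side"); cv2.imwrite("pics/a1.png",cv2.convertScaleAbs(d["color"][60:260,190:400],alpha=1.4).repeat(3,0).repeat(3,1))
E
```

```text
TCP in rack [-174.2 -152.5   31.8] toolx [ 0.155 -0.988  0.   ] toolz [ 0.001 -0.    -1.   ] F [-0.7  0.5 -0.9] w 51.2 t 3.225
```

View pics/a1.png

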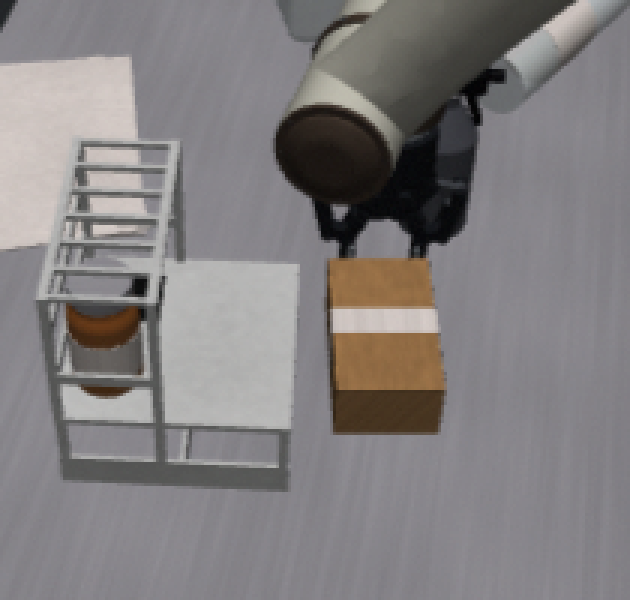

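The side view shows both fingers behind the carton's −y face (crop ≈(345,245) and (418,245)), clear of the spray. Pushing.

carry_out(
  motion=[
    [0, 0, 0.01, -6, 0, 3, 0.2],
    [0, 0, 0.01, -12, 0, 3, 0.2],
    [0, 0, 0.01, -17, 0, 3, 0.2],
    [0, 0, 0.01, -22, 0, 3, 0.2],
    [0, 0, 0.01, -27, 0, 3, 0.2],
  ],
)

```text
clock: 3.9
position: [489.2, -193.3, 28.4]
ee_rot: [0.756, -0.654, 0.0, -0.0]
contact_force: [0.9, -1.9, -0.6]
gripper_width: 51.3
grasp_force: 0.0
```

carry_out(
  motion=[
    [0, 0, 0, -6, 0, 0, 0.2],
    [0, 0, 0, -12, 0, 0, 0.2],
    [0, 0, 0, -18, 0, 0, 0.2],
    [0, 0, 0, -24, 0, 0, 0.2],
    [0, 0, 0, -28, 0, 0, 0.2],
  ],
)

```text
clock: 4.53
position: [485.0, -165.5, 28.4]
ee_rot: [0.757, -0.654, 0.0, -0.0]
contact_force: [0.7, -2.6, 0.8]
gripper_width: 51.0
grasp_force: 0.0
```

```bash
python3 - <<'E'
from plan import *
where()
import pickle
for n in("scene","side"): pickle.dump(get_image(n),open(n+"1.pkl","wb"))
a=cam("scene1")["color"][130:240,140:260]; b=cam("side1")["color"][120:230,280:400]
cv2.imwrite("pics/a2.png",cv2.resize(cv2.convertScaleAbs(np.hstack([a,b]),alpha=1.5,beta=10),None,fx=3,fy=3,interpolation=2))
E
```

```text
TCP in rack [-174.8  -97.    28.4] toolx [ 0.145 -0.989  0.   ] toolz [ 0. -0. -1.] F [ 0.7 -2.6  0.8] w 51.0 t 4.525
```

View pics/a2.png

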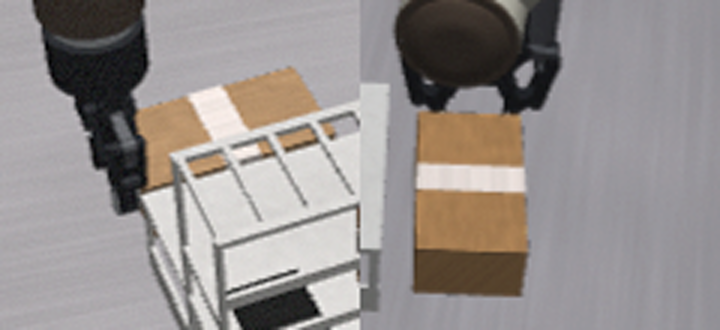

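Carton corners in the right-hand (side) crop: (418,112),(524,115),(526,250),(416,250), bottom (416,293),(523,295). It is square to the gripper. Fitting.

```bash
python3 - <<'E'
from plan import *
D1,S1=cam("side1"),cam("scene1"); k=lambda u,v:(D1,(280+(u-360)/3,120+v/3)); m=lambda u,v:(S1,(140+u/3,130+v/3))
c=fit([(k(418,112),(45,-80,58)),(k(524,115),(-45,-80,58)),(k(526,250),(-45,80,58)),(k(416,250),(45,80,58)),(k(416,293),(45,80,0)),(k(523,295),(-45,80,0)),(m(295,67),(-45,80,58))],[475,-70,.15,0])
print("carton in rack",inrack([c[0],c[1],0]),c[2]-YAW)
E
```

```text
x,y,yaw,z [ 4.73876e+02 -7.37790e+01  1.45000e-01 -3.47000e+00]  res [0.3, -0.4, -0.7, -0.2, 1.0, 0.9, 0.1, -0.7, -0.9, 0.2, -0.4, 1.1, -0.7, -0.4]
carton in rack [-172.5753766    -4.64237121    0.        ] -0.00048243262548272603
```

carry_out(
  motion=[
    [0, 0, 0, -3, 0, 0, 0.2],
    [0, 0, 0, -4.5, 0, 0, 0.2],
    [0, 0, 0, -4.5, 0, 0, 0.2],
    [0, 0, 0, 8, 0, 0, 0.2],
    [0, 0, 0, 20, 0, 0, 0.2],
  ],
)

```text
clock: 5.25
position: [488.0, -186.4, 28.3]
ee_rot: [0.756, -0.654, -0.0, -0.0]
contact_force: [-0.3, -0.1, 0.5]
gripper_width: 51.1
grasp_force: 0.0
```

carry_out(
  motion=[
    [0, 0, 0, 0, 0, -50, 0.2],
    [0, 0, 0, 0, 0, -102, 0.2],
    [0, 0, -0.18, -30, 20, -102, 0.6],
    [0, 0, -0.36, -70, 45, -102, 1],
    [0, 0, -0.54, -100, 70, -102, 1],
  ],
)

```text
clock: 5.88
position: [403.3, -96.6, 130.5]
ee_rot: [0.905, -0.426, 0.0, -0.0]
contact_force: [-0.1, 0.3, 0.8]
gripper_width: 85.5
grasp_force: 0.0
```

carry_out(
  motion=[
    [0, 0, -0.18, 0, 0, 0, 1],
    [0, 0, -0.36, 0, 0, 0, 1],
    [0, 0, -0.54, 0, 0, 0, 1],
    [0, 0, -0.72, 0, 0, 0, 1],
    [0, 0, -0.9, 0, 0, 0, 1],
  ],
)

```text
clock: 6.5
position: [404.3, -97.4, 130.4]
ee_rot: [1.0, 0.01, 0.0, -0.0]
contact_force: [-0.1, -0.1, 0.4]
gripper_width: 85.3
grasp_force: 0.0
```

```bash
python3 - <<'E'
from plan import *
where(); plan(w(-258,0,30),tool(YAW))
E
```

```text
TCP in rack [-244.9  -17.9  130.4] toolx [1.    0.019 0.   ] toolz [ 0.  0. -1.] F [-0.1 -0.1  0.4] w 85.3 t 6.5
turn [-0.    -0.    -0.126] shift [-15.3 -16.1 100.4] | target [388.7 -81.5  30. ] F [-0.1 -0.1  0.4] q [ 0.16  0.16 -0.64 -0.   -0.77  1.43]
```

carry_out(
  motion=[
    [0, 0, -0.126, -15, -16, 0, 1],
    [0, 0, -0.126, -15, -16, 50, 1],
    [0, 0, -0.126, -15, -16, 94, 1],
    [0, 0, -0.126, -15, -16, 96, 1],
    [0, 0, -0.126, -15, -16, 96, 1],
  ],
)

```text
clock: 7.12
position: [389.9, -81.2, 35.1]
ee_rot: [0.998, 0.07, 0.001, 0.0]
contact_force: [-0.0, -0.2, -0.2]
gripper_width: 85.6
grasp_force: 0.0
```

carry_out(
  motion=[
    [0, 0, 0, 10, 0, 0, 1],
    [0, 0, 0, 20, 0, 0, 1],
    [0, 0, 0, 28, 0, 0, 1],
    [0, 0, 0, 36, 0, 0, 1],
    [0, 0, 0, 44, 0, 0, 1],
  ],
)

```text
clock: 7.75
position: [431.4, -75.1, 34.1]
ee_rot: [0.998, 0.07, -0.002, 0.0]
contact_force: [-3.0, 0.2, 2.1]
gripper_width: 85.5
grasp_force: 1.7
```

carry_out(
  motion=[
    [0, 0, 0, 10, 0, 0, 1],
    [0, 0, 0, 20, 0, 0, 1],
    [0, 0, 0, 30, 0, 0, 1],
    [0, 0, 0, 40, 0, 0, 1],
    [0, 0, 0, 50, 0, 0, 1],
  ],
)

```text
clock: 8.38
position: [482.7, -67.7, 34.2]
ee_rot: [0.998, 0.07, -0.0, -0.0]
contact_force: [-1.3, -0.4, -0.2]
gripper_width: 85.4
grasp_force: 0.7
```

```bash
python3 - <<'E'
from plan import *
where(); plan(w(-119,0,35),tool(YAW))
E
```

```text
TCP in rack [-1.629e+02  1.000e-01  3.420e+01] toolx [ 0.99  0.14 -0.  ] toolz [-0.  0. -1.] F [-1.3 -0.4 -0.2] w 85.4 t 8.375
turn [-0.     0.    -0.005] shift [43.9 -0.2 -0.8] | target [526.2 -61.4  35. ] F [-1.3 -0.4 -0.2] q [ 0.19  0.43 -0.58 -0.   -0.56  1.52]
```

carry_out(
  motion=[
    [0, 0, 0, 8, 0, 0, 1],
    [0, 0, 0, 16, 0, 0, 1],
    [0, 0, 0, 24, 0, 0, 1],
    [0, 0, 0, 31, 0, 0, 1],
    [0, 0, 0, 36, 0, 0, 1],
  ],
)

```text
clock: 9.0
position: [518.0, -62.8, 34.3]
ee_rot: [0.998, 0.07, -0.0, 0.0]
contact_force: [-3.2, -0.4, 0.4]
gripper_width: 85.3
grasp_force: 1.3
```

carry_out(
  motion=[
    [0, 0, 0, 2, 0, 0, 1],
    [0, 0, 0, 4, 0, 0, 1],
    [0, 0, 0, 5, 0, 0, 1],
    [0, 0, 0, 6, 0, 0, 1],
    [0, 0, 0, 7, 0, 0, 1],
  ],
)

```text
clock: 9.62
position: [524.5, -61.9, 34.4]
ee_rot: [0.998, 0.07, -0.0, 0.0]
contact_force: [-2.1, 0.2, 0.4]
gripper_width: 85.0
grasp_force: 1.3
```

carry_out(
  motion=[
    [0, 0, 0, 1, 0, 0, 1],
    [0, 0, 0, 2, 0, 0, 1],
    [0, 0, 0, 3, 0, 0, 1],
    [0, 0, 0, 4, 0, 0, 1],
    [0, 0, 0, 4, 0, 0, 1],
  ],
)

```text
clock: 10.25
position: [528.8, -61.3, 34.3]
ee_rot: [0.998, 0.07, 0.0, -0.0]
contact_force: [-1.9, -0.3, 0.9]
gripper_width: 85.2
grasp_force: 1.2
```

```bash
python3 - <<'E'
from plan import *
where()
E
```

```text
TCP in rack [-116.4   -0.2   34.3] toolx [0.99 0.14 0.  ] toolz [ 0.  0. -1.] F [-1.9 -0.3  0.9] w 85.2 t 10.25
```

carry_out(
  motion=[
    [0, 0, 0, 1, 0, 0, 1],
    [0, 0, 0, 2, 0, 0, 1],
    [0, 0, 0, 3, 0, 0, 1],
    [0, 0, 0, 4, 0, 0, 1],
    [0, 0, 0, 4, 0, 0, 1],
  ],
)

```text
clock: 10.88
position: [531.1, -61.0, 34.1]
ee_rot: [0.998, 0.07, -0.002, 0.0]
contact_force: [-5.5, -0.8, 4.4]
gripper_width: 85.3
grasp_force: 2.9
```

carry_out(
  motion=[
    [0, 0, 0, 1, 0, 0, 1],
    [0, 0, 0, 2, 0, 0, 1],
    [0, 0, 0, 2, 0, 0, 1],
  ],
)

```text
clock: 11.25
position: [531.2, -60.9, 33.8]
ee_rot: [0.998, 0.069, -0.004, 0.0]
contact_force: [-9.3, 0.7, 6.2]
gripper_width: 85.3
grasp_force: 4.5
```

The force climbs and the tool stalls, so the carton is against the stop. Back off, go up and over to the canister.

carry_out(
  motion=[
    [0, 0, 0, -15, 0, 0, 1],
    [0, 0, 0, -40, 0, 0, 1],
    [0, 0, 0, -60, 0, -50, 1],
    [0, 0, 0, -60, 0, -110, 1],
    [0, 0, 0, -60, 0, -170, 1],
  ],
)

```text
clock: 11.88
position: [475.6, -68.7, 206.6]
ee_rot: [0.998, 0.07, 0.002, -0.0]
contact_force: [0.4, 0.5, 0.0]
gripper_width: 85.4
grasp_force: 0.0
```

```bash
python3 - <<'E'
from plan import *
where(); plan([506.7,306.2,250],tool(.572))
E
```

```text
TCP in rack [-1.701e+02  1.000e-01  2.066e+02] toolx [0.99  0.14  0.004] toolz [ 0.004  0.    -1.   ] F [0.4 0.5 0. ] w 85.4 t 11.875
turn [ 0.001 -0.004 -0.431] shift [  83.5 -366.9  -43.1] | target [506.7 306.2 250. ] F [0.4 0.5 0. ] q [ 0.2   0.17 -0.4   0.   -1.    1.52]
```

carry_out(
  motion=[
    [0, 0, -0.1, 14, -61, -20, 1],
    [0, 0, -0.2, 28, -122, -43, 1],
    [0, 0, -0.3, 42, -183, -43, 1],
    [0, 0, -0.4, 56, -244, -43, 1],
    [0, 0, -0.431, 70, -305, -43, 1],
  ],
)

```text
clock: 12.5
position: [501.7, 238.5, 248.1]
ee_rot: [0.959, 0.283, 0.002, -0.001]
contact_force: [1.1, 0.0, -0.6]
gripper_width: 85.5
grasp_force: 0.0
```

```bash
python3 - <<'E'
from plan import *
where(); plan([506.7,306.2,250],tool(.572))
d=get_image("wrist"); pickle.dump(d,open("wr.pkl","wb")); print(d["position"]); cv2.imwrite("pics/wr.png",cv2.convertScaleAbs(d["color"],alpha=1.4))
E
```

```text
TCP in rack [-99.9 300.3 248.1] toolx [0.84  0.542 0.005] toolz [ 0.004  0.003 -1.   ] F [ 1.1  0.  -0.6] w 85.5 t 12.5
turn [-0.    -0.005  0.001] shift [ 40.9 -54.2  -1.7] | target [506.7 306.2 250. ] F [ 1.1  0.  -0.6] q [ 0.74  0.26 -0.16  0.   -1.14  1.41]
[564.15080711 278.78271692 377.70511681]
```

View pics/wr.png

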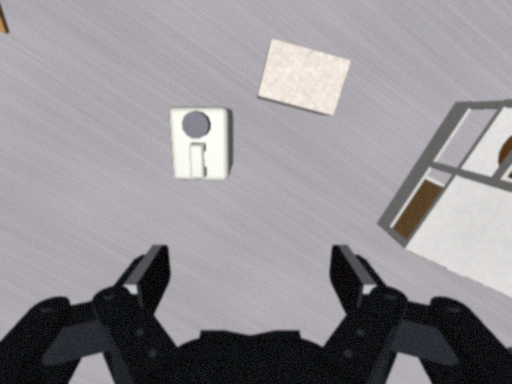

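The wrist view shows the canister's top square to the gripper, corners about (170,109),(226,109),(226,179),(174,179). I'll use these to refine its centre.

```bash
python3 - <<'E'
from plan import *
W=cam("wr"); P=np.array([at_z(W,p,92) for p in((170,109),(226,109),(226,179),(174,179))]); print(np.round(P,1)); c=P.mean(0)
a=P[0]-P[3];b=P[1]-P[2]; print(c,np.linalg.norm(a),np.linalg.norm(P[0]-P[1]),[np.arctan2(v[1],v[0]) for v in(a,b)])
print("cap z from 3 views",tri([(W,(196,124)),(D,(265.5,300)),sc(672,45)]))
y=.565; t=[(c[0]+506.7)/2,(c[1]+306.2)/2]; print(t); plan([c[0],c[1],72],tool(y))
E
```

```text
[[523.6 346.6  92. ]
 [553.7 300.   92. ]
 [492.9 262.9  92. ]
 [462.8 309.5  92. ]]
[508.23849844 304.72604314  92.        ] 71.21688057189606 55.4923474662007 [np.float64(0.5486613242141404), np.float64(0.5482086573748962)]
cap z from 3 views [526.07460272 315.9902687  109.46522757]
[np.float64(507.4692492219592), np.float64(305.4630215721147)]
turn [-0.001 -0.008  0.014] shift [ 35.7 -47.3 175.8] | target [508.2 304.7  72. ] F [2.6 4.1 0.8] q [ 0.74  0.27 -0.16  0.   -1.14  1.41]
```

carry_out(
  motion=[
    [0, -0.008, 0.014, 36, -47, 0, 1],
    [0, -0.008, 0.014, 36, -47, 0, 1],
    [0, -0.008, 0.014, 36, -47, 40, 1],
    [0, -0.008, 0.014, 36, -47, 80, 1],
    [0, -0.008, 0.014, 36, -47, 110, 1],
  ],
)

```text
clock: 13.18
position: [505.9, 294.1, 135.9]
ee_rot: [0.961, 0.275, -0.003, 0.001]
contact_force: [-0.7, -0.0, 0.4]
gripper_width: 85.5
grasp_force: 0.0
```

carry_out(
  motion=[
    [0, 0, 0, 0, 0, 20, 1],
    [0, 0, 0, 0, 0, 40, 1],
    [0, 0, 0, 0, 0, 60, 1],
    [0, 0, 0, 0, 0, 74, 1],
    [0, 0, 0, 0, 0, 74, 1],
  ],
)

```text
clock: 13.8
position: [505.3, 293.8, 62.5]
ee_rot: [0.961, 0.275, -0.004, 0.001]
contact_force: [0.7, 0.7, -0.1]
gripper_width: 85.6
grasp_force: 0.0
```

```bash
python3 - <<'E'
from plan import *
where(); plan([508,305,64],tool(.56))
E
```

```text
TCP in rack [-88.4 354.5  62.5] toolx [ 0.849  0.529 -0.009] toolz [-0.008 -0.005 -1.   ] F [ 0.7  0.7 -0.1] w 85.6 t 13.8
turn [ 0.     0.009 -0.003] shift [ 8.2 -8.1 -1.6] | target [508 305  64] F [ 0.7  0.7 -0.1] q [ 0.8   0.51 -0.3  -0.   -0.76  1.33]
```

carry_out(
  motion=[
    [0, 0.009, 0, 8, -8, -1, 1],
    [0, 0.009, 0, 8, -8, -1, 1],
    [0, 0.009, 0, 8, -8, -1, 0.4],
    [0, 0.009, 0, 8, -8, -1, -0.2],
    [0, 0.009, 0, 8, -8, -1, -0.5],
  ],
)

```text
clock: 14.42
position: [508.4, 305.6, 64.8]
ee_rot: [0.961, 0.275, 0.001, -0.0]
contact_force: [-0.6, -0.6, 3.5]
gripper_width: 59.6
grasp_force: 65.9
```

carry_out(
  motion=[
    [0, 0, 0, 0, 0, 0, -0.8],
    [0, 0, 0, 0, 0, 0, -0.8],
    [0, 0, 0, 0, 0, 0, -0.8],
    [0, 0, 0, 0, 0, -3, -0.8],
    [0, 0, 0, 0, 0, -6, -0.8],
  ],
)

```text
clock: 15.05
position: [507.1, 304.7, 69.0]
ee_rot: [0.962, 0.275, -0.001, 0.0]
contact_force: [0.4, -0.7, -3.4]
gripper_width: 59.5
grasp_force: 65.2
```

carry_out(
  motion=[
    [0, 0, 0, 0, 0, -20, -0.8],
    [0, 0, 0, 0, 0, -50, -0.8],
    [0, 0, 0, 0, 0, -80, -0.8],
    [0, 0, 0, 0, 0, -110, -0.8],
    [0, 0, 0, 0, 0, -120, -0.8],
  ],
)

```text
clock: 15.68
position: [508.3, 305.8, 191.6]
ee_rot: [0.961, 0.275, 0.002, -0.001]
contact_force: [0.1, -1.6, -3.4]
gripper_width: 59.4
grasp_force: 65.7
```

```bash
python3 - <<'E'
from plan import *
where(); plan(w(-60,-45,195),tool(YAW))
E
```

```text
TCP in rack [-83.7 365.9 191.6] toolx [0.849 0.529 0.003] toolz [ 0.003  0.002 -1.   ] F [ 0.1 -1.6 -3.4] w 59.4 t 15.675
turn [-0.001 -0.003  0.412] shift [-142.9  386.    -4.2] | target [591.1 -97.4 195. ] F [ 0.1 -1.6 -3.4] q [ 0.81  0.37 -0.15  0.   -1.04  1.31]
```

carry_out(
  motion=[
    [0, 0, 0.05, -15, 36, 0, -0.8],
    [0, 0, 0.1, -35, 85, 0, -0.8],
    [0, 0, 0.15, -57, 137, 0, -0.8],
    [0, 0, 0.2, -79, 190, 0, -0.8],
    [0, 0, 0.25, -98, 238, 0, -0.8],
  ],
)

```text
clock: 16.3
position: [549.7, 49.5, 188.6]
ee_rot: [0.988, 0.152, -0.001, -0.0]
contact_force: [0.4, 0.7, -3.7]
gripper_width: 59.2
grasp_force: 66.1
```

```bash
python3 - <<'E'
from plan import *
where(); plan(w(-75,-45,195),tool(YAW))
E
```

```text
TCP in rack [-79.7 106.4 188.6] toolx [ 0.954  0.3   -0.002] toolz [-0.002  0.    -1.   ] F [ 0.4  0.7 -3.7] w 59.2 t 16.3
turn [-0.     0.002  0.16 ] shift [-19.5 150.2  -6.4] | target [576.3 -99.6 195. ] F [ 0.4  0.7 -3.7] q [ 0.38  0.31 -0.25 -0.   -1.01  1.49]
```

carry_out(
  motion=[
    [0, 0, 0.05, -6, 50, -2, -0.8],
    [0, 0, 0.1, -12, 95, -2, -0.8],
    [0, 0, 0.16, -18, 135, -2, -0.8],
    [0, 0, 0.16, -19, 149, -2, -0.8],
    [0, 0, 0.16, -19, 149, -2, -0.8],
  ],
)

```text
clock: 16.92
position: [577.0, -96.7, 190.8]
ee_rot: [0.997, 0.073, -0.001, -0.0]
contact_force: [-0.9, 1.1, -2.7]
gripper_width: 59.0
grasp_force: 66.2
```

```bash
python3 - <<'E'
from plan import *
get_image("side")  # settle
where(); plan(w(-56,-45,146),tool(YAW))
d=get_image("side"); cv2.imwrite("pics/a3.png",cv2.resize(cv2.convertScaleAbs(d["color"][60:260,180:400],alpha=1.5,beta=10),None,fx=3,fy=3,interpolation=2))
E
```

```text
TCP in rack [-73.7 -41.5 191. ] toolx [ 0.989  0.146 -0.001] toolz [-0.001  0.001 -1.   ] F [-0.  -0.3 -3.1] w 59.6 t 16.975
turn [-0.001  0.001  0.002] shift [17.7  3.6 45. ] | target [595.1 -96.9 146. ] F [-0.  -0.3 -3.1] q [ 0.11  0.36 -0.17 -0.   -1.04  1.61]
```

View pics/a3.png

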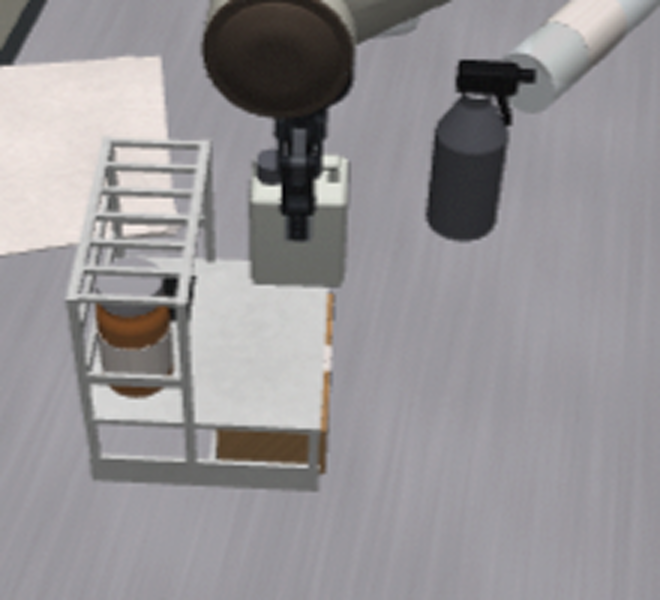

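The side view shows the carton fully in the lower tier, and the canister held upright above the landing, clear of the roof. Lowering.

carry_out(
  motion=[
    [0, 0, 0.002, 6, 3, 10, -0.8],
    [0, 0, 0.002, 12, 3.5, 20, -0.8],
    [0, 0, 0.002, 19, 3.5, 30, -0.8],
    [0, 0, 0.002, 19, 3.5, 38, -0.8],
    [0, 0, 0.002, 19, 3.5, 43, -0.8],
  ],
)

```text
clock: 17.65
position: [596.6, -96.8, 148.1]
ee_rot: [0.997, 0.073, -0.0, -0.0]
contact_force: [-0.2, 0.3, -3.4]
gripper_width: 59.2
grasp_force: 66.2
```

carry_out(
  motion=[
    [0, 0, 0, 0, 0, 1.5, -0.8],
    [0, 0, 0, 0, 0, 3, -0.8],
    [0, 0, 0, 0, 0, 4, -0.8],
    [0, 0, 0, 0, 0, 5, -0.8],
    [0, 0, 0, 0, 0, 5, -0.8],
  ],
)

```text
clock: 18.27
position: [596.9, -96.9, 144.2]
ee_rot: [0.997, 0.073, 0.0, -0.0]
contact_force: [0.3, -0.2, -3.7]
gripper_width: 59.3
grasp_force: 66.2
```

carry_out(
  motion=[
    [0, 0, 0, 0, 0, 0.5, -0.8],
    [0, 0, 0, 0, 0, 1, -0.8],
    [0, 0, 0, 0, 0, 1.5, -0.8],
    [0, 0, 0, 0, 0, 2, -0.8],
    [0, 0, 0, 0, 0, 2, -0.8],
  ],
)

```text
clock: 18.9
position: [597.0, -96.9, 142.9]
ee_rot: [0.997, 0.073, 0.001, -0.0]
contact_force: [-3.2, 1.0, 2.1]
gripper_width: 59.2
grasp_force: 66.9
```

Contact with the deck. Release, then rise.

carry_out(
  motion=[
    [0, 0, 0, 0, 0, -0.5, -0.1],
    [0, 0, 0, 0, 0, -0.5, 0.6],
    [0, 0, 0, 0, 0, -0.5, 0.9],
    [0, 0, 0, 0, 0, -0.5, 0.9],
    [0, 0, 0, 0, 0, -0.5, 0.9],
  ],
)

```text
clock: 19.52
position: [597.1, -96.9, 142.6]
ee_rot: [0.997, 0.073, 0.001, -0.0]
contact_force: [1.2, -0.4, -0.3]
gripper_width: 81.0
grasp_force: 0.0
```

carry_out(
  motion=[
    [0, 0, 0, 0, 0, -15, 0.9],
    [0, 0, 0, 0, 0, -50, 0.9],
    [0, 0, 0, 0, 0, -90, 0.9],
    [0, 0, 0, -30, 0, -100, 0.9],
    [0, 0, 0, -80, 0, -100, 0.9],
  ],
)

```text
clock: 20.15
position: [518.6, -108.5, 244.7]
ee_rot: [0.997, 0.073, 0.003, 0.0]
contact_force: [-0.2, 0.2, 1.5]
gripper_width: 81.1
grasp_force: 0.0
```

```bash
python3 - <<'E'
from plan import *
where()
for p in(.6,.8):
  plan(w(-150,-45,200),tool(YAW,p)); print(np.round(tool(YAW,p).as_matrix()[:,2],2))
E
```

```text
TCP in rack [-133.4  -45.4  244.7] toolx [0.989 0.145 0.005] toolz [ 0.005  0.    -1.   ] F [-0.2  0.2  1.5] w 81.1 t 20.15
turn [0.    0.595 0.001] shift [-16.9  -0.5  44.6] | target [ 502.  -110.5  200. ] F [-0.2  0.2  1.5] q [ 0.1   0.22 -0.23  0.   -1.12  1.62]
[ 0.56  0.08 -0.83]
turn [0.    0.795 0.001] shift [-16.9  -0.5  44.6] | target [ 502.  -110.5  200. ] F [-0.2  0.2  1.5] q [ 0.1   0.22 -0.23  0.   -1.12  1.62]
[ 0.71  0.1  -0.7 ]
```

carry_out(
  motion=[
    [0, 0.15, 0, -17, 0, 0, 0],
    [0, 0.3, 0, -17, 0, 10, -0.5],
    [0, 0.45, 0, -17, 0, 25, -0.5],
    [0, 0.595, 0, -17, 0, 44, -0.5],
    [0, 0.595, 0, -17, 0, 44, -0.5],
  ],
)

```text
clock: 20.78
position: [498.2, -111.2, 197.3]
ee_rot: [0.954, 0.069, 0.291, -0.022]
contact_force: [0.7, -0.5, 0.5]
gripper_width: 21.6
grasp_force: 0.0
```

```bash
python3 - <<'E'
from plan import *
get_image("side"); where(); plan(w(-145,-45,110),tool(YAW,.6)); print(inrack([597,-96.9,0]))
E
```

```text
TCP in rack [-151.3  -45.5  199.4] toolx [0.819 0.12  0.561] toolz [ 0.555  0.081 -0.828] F [ 0.8 -0.   1. ] w 21.5 t 20.825
turn [-0.     0.005  0.001] shift [-44.9  -0.5  77.6] | target [ 507.  -109.7  110. ] F [ 0.8 -0.   1. ] q [ 0.07  0.05 -0.65 -0.15 -0.28  1.78]
[-54.08461882 -45.31067652   0.        ]
```

```bash
python3 - <<'E'
from plan import *
d=[(624.5,244.4,.385,.007,0),(543.1,243.9,.25,-.19,0),(415.9,130.4,.16,-.64,0),(487.4,34.2,.43,-.58,0),(480.5,206.6,.17,-.40,0),(584.5,62.5,.51,-.30,0),(585,191,.36,-.17,0),(512.,199.4,.05,-.65,.6)]
f=lambda p,q2,q3,t:(p[0]+p[1]*np.sin(q2)+p[2]*np.cos(q2-q3)-p[5]*np.sin(q2-q3)*0+p[4]*np.sin(t), p[3]+p[1]*np.cos(q2)-p[2]*np.sin(q2-q3)-p[4]*np.cos(t))
def res(p): return np.ravel([np.array(f(p,q2,q3,t))-[np.sqrt(r*r-160**2),z] for r,z,q2,q3,t in d])
s=least_squares(res,[0,400,400,400,250,0]); p=s.x; print(np.round(p),np.round(s.fun,1))
for x,z in((-145,112),(-110,112),(-60,112),(-14,112),(-14,125),(-60,125),(-110,125),(-145,125)):
  g=w(x,-45,z); rho=np.sqrt(g[0]**2+g[1]**2-160**2); o=[]
  for t in(.3,.4,.5,.6,.7):
    k=least_squares(lambda q:np.array(f(p,q[0],q[1],t))-[rho,z],[.3,-.4]); q2,q3=k.x
    o.append((t,*np.round([q2,q3,q2-q3-(np.pi/2-t),k.cost],2).tolist()))
  print(x,z,o)
E
```

```text
[  5. 547. 422. 120. 228.   0.] [-0.9 -1.   3.2 -1.5  2.4 -0.9 -2.7 -2.1 -0.1 -3.   1.   1.5 -0.8 -0.2
 -2.2  7.2]
-145 112 [(0.3, 0.27, -0.59, -0.42, 0.0), (0.4, 0.25, -0.64, -0.28, 0.0), (0.5, 0.24, -0.7, -0.13, 0.0), (0.6, 0.23, -0.75, 0.02, 0.0), (0.7, 0.24, -0.81, 0.18, 0.0)]
-110 112 [(0.3, 0.32, -0.51, -0.44, 0.0), (0.4, 0.3, -0.57, -0.31, 0.0), (0.5, 0.29, -0.62, -0.16, 0.0), (0.6, 0.28, -0.68, -0.01, 0.0), (0.7, 0.28, -0.73, 0.15, 0.0)]
-60 112 [(0.3, 0.38, -0.4, -0.49, 0.0), (0.4, 0.37, -0.46, -0.35, 0.0), (0.5, 0.35, -0.51, -0.2, 0.0), (0.6, 0.35, -0.57, -0.06, 0.0), (0.7, 0.35, -0.62, 0.1, 0.0)]
-14 112 [(0.3, 0.45, -0.29, -0.53, 0.0), (0.4, 0.43, -0.35, -0.39, 0.0), (0.5, 0.42, -0.41, -0.25, 0.0), (0.6, 0.41, -0.46, -0.1, 0.0), (0.7, 0.41, -0.52, 0.05, 0.0)]
-14 125 [(0.3, 0.43, -0.27, -0.56, 0.0), (0.4, 0.41, -0.33, -0.42, 0.0), (0.5, 0.4, -0.39, -0.28, 0.0), (0.6, 0.39, -0.45, -0.13, 0.0), (0.7, 0.38, -0.51, 0.02, 0.0)]
-60 125 [(0.3, 0.37, -0.38, -0.52, 0.0), (0.4, 0.35, -0.44, -0.38, 0.0), (0.5, 0.33, -0.5, -0.24, 0.0), (0.6, 0.33, -0.56, -0.09, 0.0), (0.7, 0.32, -0.61, 0.06, 0.0)]
-110 125 [(0.3, 0.3, -0.5, -0.48, 0.0), (0.4, 0.28, -0.55, -0.34, 0.0), (0.5, 0.26, -0.61, -0.2, 0.0), (0.6, 0.26, -0.67, -0.05, 0.0), (0.7, 0.26, -0.72, 0.11, 0.0)]
-145 125 [(0.3, 0.24, -0.57, -0.45, 0.0), (0.4, 0.23, -0.63, -0.32, 0.0), (0.5, 0.21, -0.68, -0.17, 0.0), (0.6, 0.21, -0.74, -0.02, 0.0), (0.7, 0.21, -0.79, 0.13, 0.0)]
```

```bash
python3 - <<'E'
from plan import *
where(); plan(w(-140,-45,114),tool(YAW,.4))
E
```

```text
TCP in rack [-151.3  -45.5  199.4] toolx [0.819 0.12  0.561] toolz [ 0.555  0.081 -0.828] F [ 0.8 -0.   1. ] w 21.5 t 20.825
turn [-0.    -0.195  0.001] shift [-38.6  -0.5  77.1] | target [ 511.9 -109.   114. ] F [ 0.8 -0.   1. ] q [ 0.07  0.05 -0.65 -0.15 -0.28  1.78]
```

carry_out(
  motion=[
    [0, -0.1, 0, -4, 0, 5, -0.5],
    [0, -0.195, 0, -12, 0, 22, -0.5],
    [0, -0.195, 0, -24, 0, 46, -0.5],
    [0, -0.195, 0, -38, 0, 76, -0.5],
    [0, -0.195, 0, -38, 0, 76, -0.5],
  ],
)

```text
clock: 21.45
position: [513.1, -109.0, 113.6]
ee_rot: [0.978, 0.072, 0.197, -0.014]
contact_force: [-0.3, 0.6, 0.7]
gripper_width: 21.4
grasp_force: 0.0
```

```bash
python3 - <<'E'
from plan import *
d=get_image("side"); where(); plan(w(-113,-45,114),tool(YAW,.4)); plan(w(-98,-45,114),tool(YAW,.4)); print(np.round(read_state()["joints"],2))
cv2.imwrite("pics/a4.png",cv2.resize(cv2.convertScaleAbs(d["color"][60:260,180:400],alpha=1.5,beta=10),None,fx=3,fy=3,interpolation=2))
E
```

```text
TCP in rack [-138.2  -45.4  115.1] toolx [0.911 0.135 0.39 ] toolz [ 0.386  0.056 -0.921] F [-0.  -0.  -0.3] w 21.3 t 21.5
turn [-0.    -0.001  0.002] shift [22.8 -0.3 10.8] | target [ 538.7 -105.1  114. ] F [-0.  -0.  -0.3] q [ 0.09  0.24 -0.64 -0.08 -0.29  1.7 ]
turn [-0.    -0.001  0.002] shift [36.6 -0.3 16.7] | target [ 553.5 -102.9  114. ] F [-0.  -0.  -0.3] q [ 0.09  0.24 -0.64 -0.08 -0.29  1.7 ]
[ 0.09  0.24 -0.64 -0.08 -0.29  1.7 ]
```

View pics/a4.png

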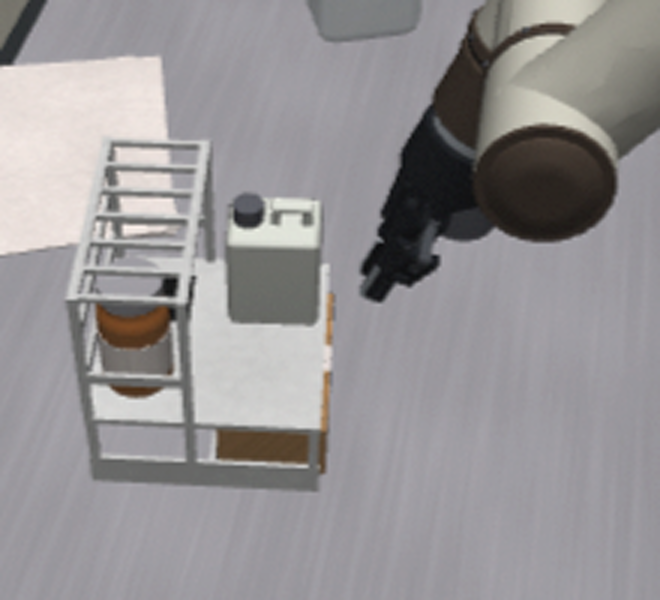

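The canister stands upright on the landing, with the tilted fingers (375,285) behind it, aligned. Now the straight push: 10 mm along rack x is tool x +9.2, z +3.9.

carry_out(
  motion=[
    [0, 0, 0, 9.2, 0, 4, -0.5],
    [0, 0, 0, 18.4, 0, 8, -0.5],
    [0, 0, 0, 23, 0, 10, -0.5],
    [0, 0, 0, 27.6, 0, 11.8, -0.5],
    [0, 0, 0, 32.2, 0, 13.7, -0.5],
  ],
)

```text
clock: 22.12
position: [546.6, -104.2, 114.2]
ee_rot: [0.977, 0.071, 0.198, -0.015]
contact_force: [-2.5, -0.0, 2.2]
gripper_width: 21.5
grasp_force: 1.5
```

carry_out(
  motion=[
    [0, 0.02, 0, 5.5, 0, 2.3, -0.5],
    [0, 0.04, 0, 11, 0, 4.7, -0.5],
    [0, 0.06, 0, 16.5, 0, 7, -0.5],
    [0, 0.08, 0, 22, 0, 9.4, -0.5],
    [0, 0.1, 0, 27.6, 0, 11.7, -0.5],
  ],
)

```text
clock: 22.75
position: [576.5, -99.8, 114.0]
ee_rot: [0.966, 0.07, 0.248, -0.018]
contact_force: [-1.4, -0.3, -0.9]
gripper_width: 21.6
grasp_force: 0.7
```

```bash
python3 - <<'E'
from plan import *
where(); plan(w(-40,-45,114),tool(YAW,.5)); plan(w(-14,-45,114),tool(YAW,.5))
E
```

```text
TCP in rack [-74.8 -45.2 114. ] toolx [0.868 0.127 0.481] toolz [ 0.476  0.07  -0.877] F [-1.4 -0.3 -0.9] w 21.6 t 22.75
turn [-0.    -0.002 -0.   ] shift [30.5 -0.2 16.7] | target [610.9 -94.6 114. ] F [-1.4 -0.3 -0.9] q [ 0.09  0.31 -0.56 -0.14 -0.2   1.75]
turn [-0.    -0.002 -0.   ] shift [53.3 -0.2 29.2] | target [636.6 -90.8 114. ] F [-1.4 -0.3 -0.9] q [ 0.09  0.31 -0.56 -0.14 -0.2   1.75]
```

carry_out(
  motion=[
    [0, 0, 0, 5.3, 0, 2.9, -0.5],
    [0, 0, 0, 10.5, 0, 5.8, -0.5],
    [0, 0, 0, 15.8, 0, 8.6, -0.5],
    [0, 0, 0, 21, 0, 11.5, -0.5],
    [0, 0, 0, 26.3, 0, 14.4, -0.5],
  ],
)

```text
clock: 23.38
position: [606.4, -95.5, 114.3]
ee_rot: [0.966, 0.07, 0.247, -0.018]
contact_force: [-2.5, -0.0, -0.3]
gripper_width: 21.1
grasp_force: 0.8
```

carry_out(
  motion=[
    [0, 0, 0, 4, 0, 2.2, -0.5],
    [0, 0, 0, 8, 0, 4.4, -0.5],
    [0, 0, 0, 12, 0, 6.5, -0.5],
    [0, 0, 0, 14, 0, 7.6, -0.5],
    [0, 0, 0, 16, 0, 8.7, -0.5],
  ],
)

```text
clock: 24.0
position: [624.1, -92.9, 114.3]
ee_rot: [0.966, 0.07, 0.247, -0.018]
contact_force: [-1.4, -1.0, -0.0]
gripper_width: 21.1
grasp_force: 0.9
```

```bash
python3 - <<'E'
from plan import *
d=get_image("side"); where(); plan(w(-14,-45,114),tool(YAW,.5))
c=d["color"]; pickle.dump(d,open("side2.pkl","wb"))
E
```

```text
TCP in rack [-26.4 -45.2 114.4] toolx [0.868 0.127 0.481] toolz [ 0.476  0.07  -0.877] F [-0.8 -0.2 -0.7] w 21.6 t 24.05
turn [-0.    -0.001  0.   ] shift [10.6 -0.2  6.3] | target [636.6 -90.8 114. ] F [-0.8 -0.2 -0.7] q [ 0.1   0.37 -0.46 -0.1  -0.24  1.71]
```

carry_out(
  motion=[
    [0, 0, 0, 3, 0, 1.7, -0.5],
    [0, 0, 0, 6, 0, 3.4, -0.5],
    [0, 0, 0, 8.5, 0, 4.8, -0.5],
    [0, 0, 0, 10.5, 0, 5.9, -0.5],
    [0, 0, 0, 10.5, 0, 5.9, -0.5],
  ],
)

```text
clock: 24.68
position: [636.4, -91.1, 114.4]
ee_rot: [0.966, 0.07, 0.248, -0.018]
contact_force: [-1.6, 0.3, -0.6]
gripper_width: 21.4
grasp_force: 0.4
```

```bash
python3 - <<'E'
from plan import *
where(); pickle.dump(get_image("side"),open("side3.pkl","wb"))
# predicted image of canister's cap: centre about 20 mm toward +x from origin, z=78+109 ; detect dark cap blob
d=cam("side3"); g=d["color"].astype(int)
for X in (30,38,42,47): print(X,np.round(proj(d,[w(X+21,-45,187),w(X-38,-15,170),w(X-38,-15,78)]),1).tolist())
for v in range(120,166,5): print(v,g[v,215:262].mean(1).astype(int).tolist())
E
```

```text
TCP in rack [-14.3 -45.3 114.4] toolx [0.867 0.127 0.481] toolz [ 0.476  0.07  -0.877] F [-1.6  0.3 -0.6] w 21.4 t 24.675
30 [[227.3, 125.5], [251.1, 140.0], [252.1, 167.5]]
38 [[224.0, 125.4], [247.7, 139.9], [248.9, 167.4]]
42 [[222.4, 125.3], [246.0, 139.8], [247.3, 167.3]]
47 [[220.3, 125.2], [243.9, 139.7], [245.4, 167.2]]
120 [101, 61, 60, 70, 110, 141, 139, 139, 139, 138, 139, 140, 138, 137, 138, 140, 142, 141, 141, 141, 139, 133, 115, 101, 101, 99, 100, 100, 99, 110, 130, 129, 118, 80, 59, 73, 101, 99, 98, 97, 97, 98, 98, 99, 98, 97, 97]
125 [106, 76, 56, 67, 72, 60, 59, 60, 59, 59, 60, 60, 60, 60, 68, 85, 88, 86, 86, 76, 76, 76, 76, 75, 74, 71, 71, 71, 87, 119, 128, 122, 97, 73, 63, 70, 89, 98, 98, 97, 98, 99, 99, 99, 89, 55, 9]
130 [103, 91, 85, 87, 79, 46, 47, 47, 47, 47, 48, 45, 39, 37, 54, 104, 121, 70, 69, 65, 82, 125, 139, 140, 140, 139, 128, 100, 109, 129, 127, 120, 117, 112, 72, 61, 83, 99, 99, 99, 98, 98, 91, 61, 12, 8, 6]
135 [115, 134, 103, 114, 134, 141, 141, 141, 141, 141, 141, 141, 141, 141, 141, 141, 141, 141, 141, 141, 140, 141, 141, 140, 141, 141, 140, 135, 
[... 620 characters left out ...]
, 130, 112, 59, 64, 62, 58, 51, 42, 66, 90, 58, 50, 39, 15, 9, 5, 5, 5, 9, 14]
155 [99, 99, 101, 100, 100, 99, 99, 99, 99, 99, 100, 99, 99, 100, 98, 100, 100, 96, 75, 49, 63, 63, 63, 69, 100, 131, 129, 114, 66, 63, 63, 61, 59, 52, 45, 44, 30, 8, 8, 10, 14, 6, 8, 23, 71, 117, 130]
160 [60, 60, 60, 62, 62, 67, 76, 75, 75, 75, 76, 77, 81, 92, 93, 93, 91, 96, 106, 107, 108, 107, 108, 115, 127, 128, 121, 94, 63, 63, 62, 61, 59, 53, 70, 116, 130, 129, 130, 132, 132, 131, 131, 131, 131, 130, 130]
165 [38, 35, 31, 33, 33, 39, 41, 42, 42, 41, 36, 35, 38, 36, 36, 37, 40, 41, 40, 36, 32, 38, 59, 60, 61, 61, 60, 58, 61, 61, 61, 60, 60, 72, 106, 129, 128, 129, 128, 128, 128, 127, 129, 129, 128, 127, 127]
```

Image edge at u≈248.5 puts the canister near rack x ≈ 39; push 4–5 mm more.

carry_out(
  motion=[
    [0, 0, 0, 1.5, 0, 0.8, -0.5],
    [0, 0, 0, 3, 0, 1.6, -0.5],
    [0, 0, 0, 4, 0, 2.2, -0.5],
    [0, 0, 0, 4, 0, 2.2, -0.5],
  ],
)

```text
clock: 25.22
position: [640.6, -90.5, 114.3]
ee_rot: [0.966, 0.07, 0.247, -0.018]
contact_force: [-1.6, -1.7, 0.7]
gripper_width: 21.3
grasp_force: 1.0
```

carry_out(
  motion=[
    [0, 0, 0, -9, 0, -5, -0.5],
    [0, 0, 0, -30, 0, -16, -0.5],
    [0, 0, 0, -70, 0, -38, -0.5],
    [0, 0, 0, -110, 0, -60, -0.5],
    [0, 0, 0, -135, 0, -90, -0.5],
  ],
)

```text
clock: 25.85
position: [478.2, -114.1, 127.7]
ee_rot: [0.966, 0.07, 0.246, -0.018]
contact_force: [0.3, 0.6, 0.5]
gripper_width: 21.3
grasp_force: 0.0
```

carry_out(
  motion=[
    [0, 0, 0, 0, 0, -30, -0.5],
    [0, 0, 0, 0, 0, -60, -0.5],
    [0, 0, 0, 0, 0, -60, -0.5],
  ],
)

```text
clock: 26.22
position: [452.2, -118.2, 183.4]
ee_rot: [0.965, 0.07, 0.25, -0.018]
contact_force: [0.7, 0.8, -0.5]
gripper_width: 21.6
grasp_force: 0.0
```

```bash
python3 - <<'E'
from plan import *
where(); d=get_image("side"); e=get_image("scene"); g=d["color"].astype(int); S0=cam("scene0")["color"].astype(int)
for X in (38,42,47): print(X,np.round(proj(d,[w(X-38,-15,170),w(X-38,-15,78),w(X-38,-75,170)]),1).tolist())
for v in (145,150,155,160,165): print(v,g[v,235:262].mean(1).astype(int).tolist())
df=lambda a,b,r:np.abs(a[r]-b[r]).mean(2).max()
D0=cam("side0")["color"].astype(int); E=e["color"].astype(int)
# masks: jar body (side), spray(both), smallbox(both): mean abs change
for n,a,b,r in(("jar side",g,D0,np.s_[155:193,212:238]),("spray scene",E,S0,np.s_[130:212,85:127]),("spray side",g,D0,np.s_[78:142,320:360]),("box scene",E,S0,np.s_[175:220,335:388]),("box side",g,D0,np.s_[258:310,208:246]),("jar scene",E,S0,np.s_[190:232,258:288])):
    print(n,np.round(np.abs(a[r]-b[r]).mean(),1),df(a,b,r))
# carton front edge top, seen from side past deck
for y in(-60,0,60): print("carton front pred",np.round(proj(d,[w(-105,y,58)]),1),g[int(proj(d,[w(-105,y,58)])[0,1]),278:300].tolist()[::2])
E
```

```text
TCP in rack [-200.5  -45.4  183.4] toolx [0.865 0.127 0.486] toolz [ 0.481  0.07  -0.874] F [ 0.7  0.8 -0.5] w 21.6 t 26.225
38 [[247.7, 139.9], [248.9, 167.4], [249.8, 123.6]]
42 [[246.0, 139.8], [247.3, 167.3], [248.2, 123.6]]
47 [[243.9, 139.7], [245.4, 167.2], [246.1, 123.5]]
145 [65, 65, 64, 65, 65, 83, 118, 128, 121, 92, 56, 53, 44, 47, 56, 62, 74, 102, 103, 102, 102, 102, 102, 102, 101, 102, 102]
150 [124, 125, 125, 125, 128, 131, 132, 131, 112, 59, 60, 54, 43, 50, 89, 131, 132, 134, 134, 133, 132, 131, 131, 132, 131, 132, 131]
155 [63, 64, 64, 69, 102, 131, 133, 114, 68, 62, 61, 55, 46, 71, 118, 134, 134, 133, 133, 133, 131, 131, 131, 131, 131, 131, 131]
160 [109, 108, 109, 116, 128, 128, 121, 94, 63, 62, 61, 56, 56, 94, 132, 132, 131, 131, 133, 133, 133, 133, 132, 132, 131, 131, 131]
165 [30, 39, 60, 60, 63, 63, 61, 59, 61, 62, 61, 65, 100, 133, 131, 130, 130, 130, 130, 129, 128, 129, 130, 131, 130, 129, 129]
jar side 4.5 56.0
spray scene 2.0 11.0
spray side 21.5 112.66666666666667
box scene 3.0 48.0
box side 5.6 8.666666666666666
jar scene 1.9 7.0
carton front pred [[290.8 162.2]] [[132, 133, 133], [132, 132, 133], [132, 133, 133], [132, 133, 134], [132, 132, 133], [116, 122, 128], [56, 75, 95], [98, 94, 95], [99, 95, 97], [100, 96, 97], [100, 96, 97]]
carton front pred [[290.3 178.8]] [[128, 129, 129], [129, 130, 130], [129, 130, 130], [130, 130, 130], [128, 130, 129], [136, 138, 143], [119, 118, 122], [102, 98, 99], [100, 95, 97], [97, 93, 95], [98, 95, 96]]
carton front pred [[289.6 196.6]] [[131, 132, 132], [132, 133, 133], [132, 133, 132], [131, 132, 133], [120, 125, 128], [51, 77, 102], [101, 97, 98], [98, 95, 96], [98, 94, 96], [100, 96, 97], [102, 98, 99]]
```

```bash
python3 -c "
from bench import *
print(job_done())"
```

```text
the job is handed in; nothing more can be done
None
```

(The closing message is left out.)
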